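Power-cycle the hung control board with its pull switch

TASK

The control board has hung and needs its power cycled: pull the red knob of its switch box up until it clicks out at its detent, then push it back down fully home and let go. The switch with the blue knob feeds another job: leave it pushed in.

Things in the scene. Friction and masses are not known exactly. Their poses are not given: they have to be found in the camera images.
- red_grip (a point): Round red knob, 28 mm across low and 32 mm high up, 26 mm tall, on an 11 mm upright stem in the lid of a grey fixed switch box 80 x 80 mm, 46 mm high, turned anyhow. The point is on the knob's vertical axis, 12 mm below its top, 14 mm above its underside, and moves with it. Knob home: 76 mm above the bench, 30 mm above the lid. A 22 mm collar nut, 5 mm high, rings the stem on the lid.
- red_knob (a joint): Travel of the red knob in metres: 0 = pushed in fully home, 0.020 = pulled straight up to its detent (its upper stop). A sprung detent snaps it towards the nearer end from mid-travel, and it stays out or in by itself; it takes about 6 N to pull over the middle or to push back over it.
- blue_grip (a point): The same point of the blue knob on an identical second switch box, which stands beside the red one (either may be the left one, centres 0.14 m or more apart). It is to be left pushed in.
- blue_knob (a joint): Travel of the blue knob in metres, as for the red one: 0 = fully home.
Things that resemble listed ones, but are neither listed nor needed, are in the scene too. Leave any purple look-alike of the part that bears red_grip alone.

How it is judged (in metres and radians):
On the way:
1. the red knob is pulled out to its detent (value of joint red_knob above 0.016 m), for 0.2 s.
At the end, for the whole second after the job is handed in: the red knob has been out at its detent (more than 16 mm of its 20 mm) and is back home within 3 mm; the blue knob is home within 3 mm (value of joint each of red_knob, blue_knob below 0.003 m); the robot touches nothing.
It fails at once if the blue knob is pulled more than 6 mm (value of joint blue_knob above 0.006 m).
It also fails if it takes over 29 s, if anything falls off the work surface, if the arm or the gripper's body presses on something with over 40 N, if the wrist force passes 120 N, or if a joint passes its speed limit or range.

ROBOT

A 6-joint arm with a two-finger parallel gripper is mounted at the origin on a cart in front of the work surface, level with it; the furniture and walls round the work are solid. World frame = base frame: x ahead of the robot, y to its left, z up, the work surface at z = 0. Lengths are in m, angles in degrees, forces in N, time in s.
With the tool pointing down it reaches from about 0.3 to 0.75 m from the base axis. Payload 8.5 kg.
Tool frame: the origin (TCP) lies midway between the tips of the shut fingers; the grasp point (between the pads) lies env.tcp_to_grasp behind it (env.tcp_to_grasp is the distance from the TCP to the grasp point, in m); z points along the fingers, y is the line along which they close (so a half turn about z gives the same grasp; the last joint's range is limited). The gripper opens to 85 mm and grips with 20 to 120 N. Pads are 22 mm wide; open, the fingers measure 114 mm over their backs; the gripper's body (76 mm by 85 mm) begins 54 mm behind the grasp point. The pads swing forward as they close: fully open they stand 13 mm farther back than shut.
Start: joints at [59.341, 21.807, 74.336, -0, 83.858, -12.336], TCP at [0.173, 0.522, 0.231] pointing down, gripper open.
Joint ranges: [-178.18, 178.18], [-50.72, 133.34], [12.68, 142.11], [-81.47, 261.47], [9.98, 163.14], [-165.26, 165.26]. Speed limits (degrees/s): [136.94, 136.94, 180, 180, 180, 180].

INTERFACE

Orientations are given as a 3x3 rotation matrix whose columns are the frame's x, y, z axes.
In Python, from rig import observe, optics, job, env gives the robot as it stands. The module is installed in compiled form; this text tells all that it offers.
- The arm moves only by the shell command python3 -m jog 'ROWS' [FORCE]. ROWS is JSON, a list of rows, each a list of 7 numbers: the turn, a rotation vector about the tool's x, y, z in rad, then the shift along the tool's x, y, z in m, then the opening in per cent of the stroke, from 0 (shut) to 100 (fully open). A call has 1 to 10 rows; each row shifts and turns the commanded pose from where the row before left it, along the tool's axes as they then stand; what a row does not reach is not made up. A row lasts 1/8 s, in which the tool goes at most 62.5 mm and 10.7 degrees, less where a joint would pass 70% of its speed; a pose out of reach is approached as far as the arm can. A call is refused whole if a number of a shift passes 0.0625 or a number of a turn 0.188, either way. A call with a gripper value outside its range is refused whole. The fingers move at their own pace and stop on an object; FORCE is the grip in N (left out, the last holds). Time passes only in rows, so rows that do not move let the fingers close. It gives the time, the measured TCP pose, the force, the opening and the grip force at its end, in the units of the state.
- observe(): the state, without advancing time (a new reading comes with each control period).
- optics.get_image(name): name is "side" or "top"; returns a dict with "pixels" (384x512x3 uint8, red, green, blue), "mtx" (3x3 intrinsics, pixels), "rvec" (rotation vector, rad) and "tvec" (3), from world to camera coordinates, as OpenCV has them. Camera axes: x right, y down, z forward; pixel columns grow to the right and rows downward; lengths in m; the calibration is good to about 2 mm. A picture is of the moment at which its call begins. There is no depth.
- job.close_job(): hands the job in; it is judged then, once.
The state is a dict: "time_s": time; "q": joint angles; "qvel": joint speeds; "joint_efforts": joint torques, N m; "position": TCP position; "tool_rot": TCP orientation; "ft_force": force on the tool from outside, world axes, zero at the start; "wrist_torque": the same for the moment, N m; "grip_width": finger opening in m; "gripper_force": force on a finger pad.
Only numpy, scipy, OpenCV 4.12 (cv2) and the standard library are available. Lean on these libraries where they do the work, as an engineer would, in place of code of your own. Each camera call takes 0.05 s, during which the arm holds its last target. There are 200 camera calls.

## Working session

There is one attempt and no reset: what is moved stays moved. The work goes in short steps, Python scripts to look and compute and a shell command to move; the robot and the scene stay as the last step left them, time stands still between calls to the robot, and variables do not carry over. Pictures are saved under pics/ and viewed, at most 10 in all, crops included, and the job is handed in when it is done.

```bash
mkdir -p pics; python3 - <<'E'
from rig import observe, optics, env
import cv2,numpy as np
for n in("side","top"):
    d=optics.get_image(n); cv2.imwrite(f"pics/{n}0.png",d["pixels"][:,:,::-1])
    R=cv2.Rodrigues(d["rvec"])[0]; print(n,d["mtx"].tolist(),(-R.T@np.ravel(d["tvec"])).round(3),R.round(2).tolist())
s=observe();print(env.tcp_to_grasp,s["time_s"],s["tool_rot"],s["position"],s["grip_width"])
E
```

```text
side [[359.9996290562187, 0.0, 257.723476391789], [0.0, 359.9996290562187, 192.98441307622576], [0.0, 0.0, 1.0]] [0.493 0.662 0.62 ] [[-1.0, 0.05, -0.0], [0.03, 0.62, -0.78], [-0.03, -0.78, -0.62]]
top [[413.2614439373887, 0.0, 259.5947469117276], [0.0, 413.2614439373887, 202.1175304478503], [0.0, 0.0, 1.0]] [0.414 0.031 0.943] [[0.01, -1.0, 0.03], [-1.0, -0.01, -0.06], [0.06, -0.03, -1.0]]
0.0187 0.1 [[-9.49293283e-01  3.14391218e-01 -6.50990887e-04]
 [ 3.14391778e-01  9.49292667e-01 -1.11485215e-03]
 [ 2.67481150e-04 -1.26298784e-03 -9.99999167e-01]] [0.1727833  0.52188228 0.23079638] 0.0851384795037475
```

View pics/side0.png

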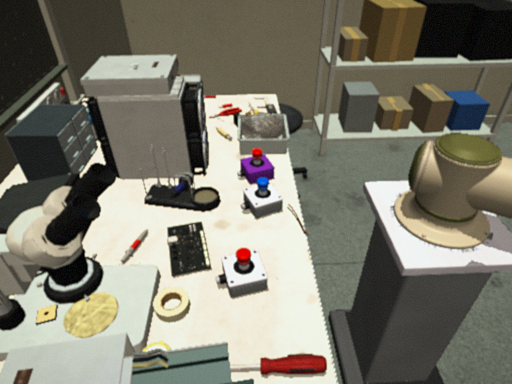

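View pics/top0.png

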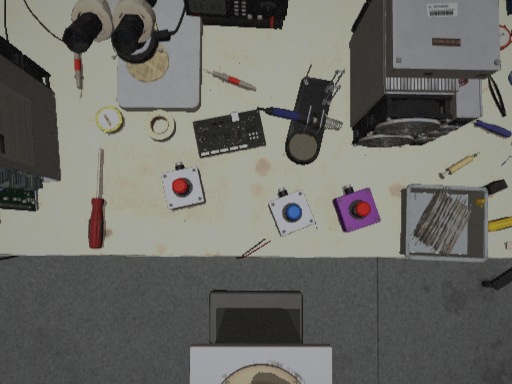

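Both views show the red knob on a grey box (top at about (180,186), side at about (243,256)). Blue is at (292,212) in the top view and the purple look-alike at (361,209). Next I'll enlarge the red knob in both views and triangulate.

```bash
cat > h.py <<'E'
import cv2,numpy as np
from rig import observe, optics, env
def ray(d,u,v):
    R=cv2.Rodrigues(d["rvec"])[0]; c=-R.T@np.ravel(d["tvec"])
    return c,R.T@np.linalg.inv(d["mtx"])@np.array([u,v,1.])
def atz(d,u,v,z):
    c,r=ray(d,u,v); return c+r*(z-c[2])/r[2]
def proj(d,p): return cv2.projectPoints(np.array([p],float),d["rvec"],d["tvec"],d["mtx"],None)[0].reshape(2).round(1)
def blob(d,u,v,w=20):
    p=d["pixels"].astype(int); m=(p[...,0]>90)&(p[...,0]>2*p[...,1])&(p[...,0]>2*p[...,2])
    k=np.zeros_like(m); k[v-w:v+w,u-w:u+w]=1; y,x=np.nonzero(m&k); return x.min(),x.max(),y.min(),y.max(),x.mean(),y.mean()
E
python3 - <<'E'
from h import *
t=optics.get_image("top");s=optics.get_image("side")
bt=blob(t,180,186);bs=blob(s,243,256);print(bt,bs)
print("top z.088",atz(t,bt[4],bt[5],.085)); print("side mid",atz(s,bs[4],bs[5],.077))
P=np.vstack([cv2.Rodrigues(d["rvec"])[0] @ np.eye(3) for d in(t,s)])
Pm=[d["mtx"]@np.c_[cv2.Rodrigues(d["rvec"])[0],np.ravel(d["tvec"])] for d in(t,s)]
X=cv2.triangulatePoints(Pm[0],Pm[1],np.array(bt[4:6]),np.array(bs[4:6]));print("tri",(X[:3]/X[3]).ravel())
a=cv2.resize(t["pixels"][155:225,145:215],(400,400),interpolation=2);b=cv2.resize(s["pixels"][235:305,205:275],(400,400),interpolation=2)
cv2.imwrite("pics/c.png",np.hstack([a,b])[:,:,::-1])
E
```

```text
(np.int64(172), np.int64(186), np.int64(179), np.int64(192), np.float64(179.20238095238096), np.float64(185.45833333333334)) (np.int64(236), np.int64(250), np.int64(248), np.int64(264), np.float64(243.05882352941177), np.float64(254.95294117647057))
top z.088 [0.49987189 0.17545601 0.085     ]
side mid [0.50190922 0.1744868  0.077     ]
tri [0.501082   0.17642293 0.07901309]
```

View pics/c.png

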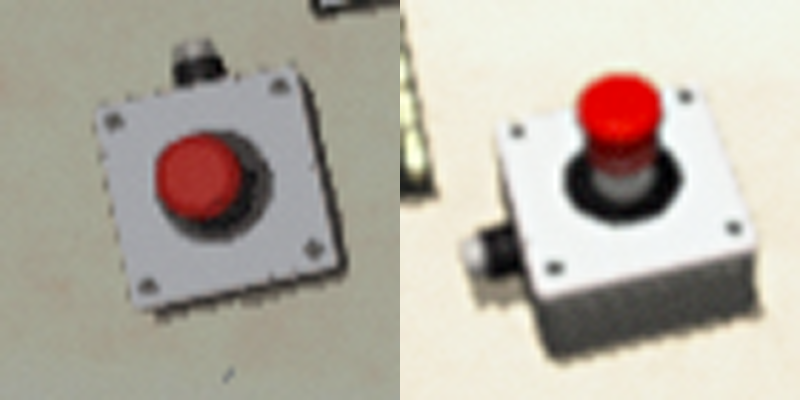

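The knob is at (0.501, 0.1755), and triangulated z≈0.079 agrees with a knob body between 62 and 88 mm, so it's home. I'll move above it at the current height and yaw.

```bash
python3 -m jog '[[0,0,0,-0.0525,-0.028,0,100],[0,0,0,-0.0525,-0.028,0,100],[0,0,0,-0.0525,-0.028,0,100],[0,0,0,-0.0525,-0.028,0,100],[0,0,0,-0.0525,-0.028,0,100],[0,0,0,-0.0525,-0.028,0,100],[0,0,0,-0.0525,-0.028,0,100],[0,0,0,-0.0525,-0.028,0,100],[0,0,0,0,0,0.03,100],[0,0,0,0,0,0.03,100]]' 60
cat > st.py <<'E'
from h import *
import sys
s=observe();R=np.array(s["tool_rot"]);z=float(sys.argv[1])
print(s["time_s"],s["position"],s["ft_force"],"tool shift to go",(R.T@(np.array([.501,.1755,z])-s["position"])).round(4),R.round(3).tolist())
E
python3 st.py .056
```

```text
time_s: 1.45
position: [0.5016, 0.1767, 0.1703]
tool_rot: [[-0.949, 0.316, 0.0], [0.316, 0.949, 0.0], [0.0, 0.0, -1.0]]
ft_force: [0.5, 0.3, -1.0]
grip_width: 0.0851
gripper_force: 0.0
1.45 [0.50155404 0.17665255 0.17032287] [ 0.51419276  0.26362638 -1.02951678] tool shift to go [ 0.0002 -0.0013  0.1143] [[-0.949, 0.316, 0.0], [0.316, 0.949, 0.0], [0.0, 0.0, -1.0]]
```

```bash
python3 -m jog '[[0,0,0,0,-0.001,0.04,100],[0,0,0,0,0,0.02,100],[0,0,0,0,0,0,100]]'
python3 - <<'E'
from h import *
t=optics.get_image("top");s=optics.get_image("side")
a=cv2.resize(t["pixels"][130:240,125:235],(400,400),interpolation=2);b=cv2.resize(s["pixels"][200:310,190:300],(400,400),interpolation=2)
cv2.imwrite("pics/d.png",np.hstack([a,b])[:,:,::-1])
E
```

```text
time_s: 1.82
position: [0.5002, 0.1763, 0.1102]
tool_rot: [[-0.949, 0.314, -0.003], [0.315, 0.949, -0.0], [0.003, -0.001, -1.0]]
ft_force: [0.0, 0.3, 0.9]
grip_width: 0.0853
gripper_force: 0.0
```

View pics/d.png

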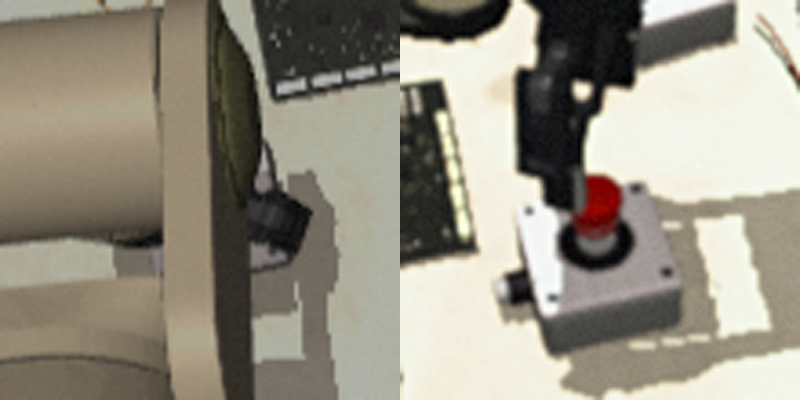

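The fingers straddle the knob: the near finger's tip is at about side px (235,257), up and towards the camera from the knob at (244,256). I'll check that against projection.

```bash
python3 - <<'E'
from h import *
s=optics.get_image("side");o=observe();R=np.array(o["tool_rot"]);p=np.array(o["position"])
for w in(.0425,.050,.057): print(w,proj(s,p+R@[0,w,-.013]))
print("knob top",proj(s,[.501,.1755,.088]))
E
python3 st.py .055
```

```text
0.0425 [235.6 254.8]
0.05 [234.3 257.9]
0.057 [233.  260.7]
knob top [243.4 251.6]
1.975 [0.50140954 0.1765785  0.11234779] [ 0.42259968 -0.00711892  0.10001762] tool shift to go [ 0.0001 -0.0012  0.0573] [[-0.949, 0.314, 0.002], [0.314, 0.949, 0.0], [-0.002, 0.001, -1.0]]
```

The projection matches. I'll descend and close.

```bash
python3 -m jog '[[0,0,0,0,-0.001,0.02,100],[0,0,0,0,0,0.02,100],[0,0,0,0,0,0.015,100],[0,0,0,0,0,0,30],[0,0,0,0,0,0,20],[0,0,0,0,0,0,10],[0,0,0,0,0,0,10],[0,0,0,0,0,0,10]]' 60; python3 st.py .055
```

```text
time_s: 2.98
position: [0.5011, 0.176, 0.0574]
tool_rot: [[-0.949, 0.314, 0.002], [0.314, 0.949, 0.001], [-0.002, 0.002, -1.0]]
ft_force: [-0.6, 3.2, 5.1]
grip_width: 0.0291
gripper_force: 58.8
2.975 [0.50113783 0.17603218 0.05736848] [-0.56913755  3.15694905  5.08771886] tool shift to go [-0.     -0.0006  0.0024] [[-0.949, 0.314, 0.002], [0.314, 0.949, 0.001], [-0.002, 0.002, -1.0]]
```

The knob is gripped at 29 mm with 59 N. Now I'll pull it up 21 mm.

```bash
python3 -m jog '[[0,0,0,0,0,-0.005,10],[0,0,0,0,0,-0.006,10],[0,0,0,0,0,-0.006,10],[0,0,0,0,0,-0.004,10],[0,0,0,0,0,0,10],[0,0,0,0,0,0,10],[0,0,0,0,0,0,10]]' 60
python3 - <<'E'
from h import *
s=optics.get_image("side")
print(proj(s,[.501,.1755,.062]),proj(s,[.501,.1755,.082]))
cv2.imwrite("pics/e.png",cv2.resize(s["pixels"][200:310,190:300],(550,550),interpolation=2)[:,:,::-1])
E
```

```text
time_s: 3.85
position: [0.501, 0.176, 0.0775]
tool_rot: [[-0.949, 0.314, 0.001], [0.314, 0.949, 0.001], [-0.001, 0.001, -1.0]]
ft_force: [3.3, 6.2, -2.0]
grip_width: 0.0293
gripper_force: 63.1
[243.7 260.3] [243.5 253.6]
```

View pics/e.png

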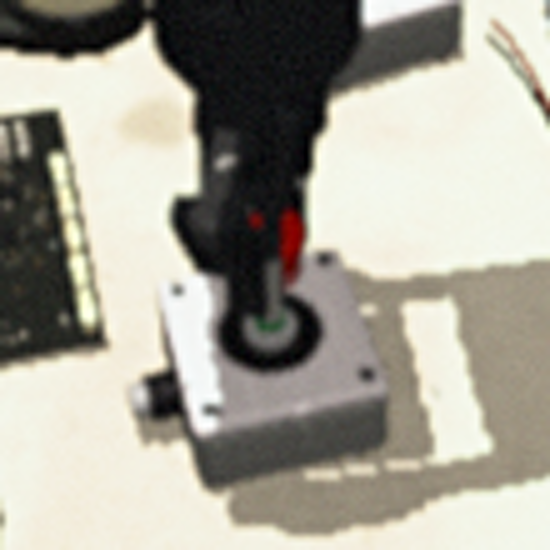

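The red knob is raised (red at crop (292,245)), with a green band now showing on the stem at (270,322). The TCP rose 20 mm and the grip width hasn't changed. I'll pull slightly against the stop to confirm, and hold.

```bash
python3 -m jog '[[0,0,0,0,0,-0.002,10],[0,0,0,0,0,0,10],[0,0,0,0,0,0,10]]' 60
```

```text
time_s: 4.28
position: [0.5008, 0.1759, 0.0777]
tool_rot: [[-0.949, 0.315, -0.001], [0.315, 0.949, 0.001], [0.001, 0.001, -1.0]]
ft_force: [8.4, 7.3, -18.9]
grip_width: 0.0294
gripper_force: 62.3
```

The 2 mm pull raised the force to 19 N without any further rise, so the knob is at its upper stop. Now I'll push it home. The commanded pose is about 23 mm above the grasp pose, so I'll go down 25 mm.

```bash
python3 -m jog '[[0,0,0,0,0,-0.000,10],[0,0,0,0,0,0.006,10],[0,0,0,0,0,0.006,10],[0,0,0,0,0,0.006,10],[0,0,0,0,0,0.005,10],[0,0,0,0,0,0.002,10],[0,0,0,0,0,0,10],[0,0,0,0,0,0,10]]' 60
```

```text
time_s: 5.28
position: [0.5013, 0.176, 0.0572]
tool_rot: [[-0.949, 0.314, 0.004], [0.314, 0.949, 0.001], [-0.003, 0.002, -1.0]]
ft_force: [-5.5, 3.6, 25.0]
grip_width: 0.0289
gripper_force: 65.3
```

It's back at z 0.0572, the grasp height, and bottoming at 25 N. I'll release, retreat and look.

```bash
python3 -m jog '[[0,0,0,0,0,0,100],[0,0,0,0,0,0,100],[0,0,0,0,0,0,100],[0,0,0,0,0,0,100],[0,0,0,0,0,-0.02,100],[0,0,0,0,0,-0.04,100],[0,0,0,0,0,-0.05,100],[0,0,0,0,0,-0.05,100],[0,0,0,0,0,-0.03,100],[0,0,0,0,0,0,100]]'
python3 - <<'E'
from h import *
s=optics.get_image("side")
cv2.imwrite("pics/f.png",cv2.resize(s["pixels"][160:310,190:340],(600,600),interpolation=2)[:,:,::-1])
print(blob(s,243,256))
E
```

```text
time_s: 6.52
position: [0.5012, 0.1756, 0.2462]
tool_rot: [[-0.949, 0.314, 0.004], [0.314, 0.949, 0.0], [-0.004, 0.002, -1.0]]
ft_force: [0.2, 0.7, -0.4]
grip_width: 0.085
gripper_force: 0.0
(np.int64(237), np.int64(250), np.int64(249), np.int64(264), np.float64(243.36994219653178), np.float64(255.72254335260115))
```

View pics/f.png

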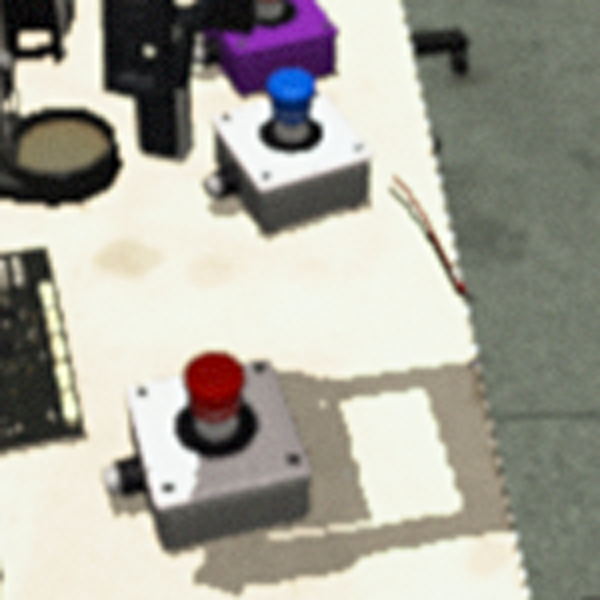

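The red knob is home again at crop (215,385): its blob rows are 249–264, against 248–264 at the start, and no green shows. The blue knob at (291,90) is untouched and the gripper is clear, so I'll hand in.

```bash
python3 -c "
from rig import job;print(job.close_job())"
```

```text
the job is handed in; nothing more can be done
None
```

I pulled the red knob out to its detent, pushed it fully home and released it; the blue knob was left untouched, and I handed the job in at about 6.6 s (no verdict was returned).

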